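# Make up a sampling kit and a staining kit

## Task

Make up two kits from the stock on the bench. Sampling kit, in the long tray with the blue fittings: stand the red-capped bottle in the round well and lay the two instruments across the comb bars in their order of use going away from the well, the tweezers in the first rest (next to the well) and the black marker in the second. Staining kit, in the short tray with the green fittings: stand the small brown vial in the well and lay the yellow-handled needle across the rest. Each instrument lies centred on both bars; set the bottles down upright without dropping or tipping them, and leave the blue-capped bottle and the blue pen where they are.

Things in the scene. Friction and masses are not known exactly. Their poses are not given: they have to be found in the camera images.
- blue_tray: Long shallow steel tray with blue fittings, 184 (x) x 156 mm, rim z = 15, fixed. Origin: centre of its underside. Round well at x = -61, y = 0: inside diameter 52, rim z = 16, floor z = 3. Two bars along x at y = -34 and 34 (10 wide, tops z = 17) carry instruments lying along y: first rest at x = 11, second at x = 55, between blue stub fingers (9 thick, tops z = 29) at x = -11, 33, 77.
- green_tray: Short shallow steel tray with green fittings, 140 (x) x 156 mm, rim z = 15, fixed. Origin: centre of its underside. Round well at x = -39, y = 0: inside diameter 52, rim z = 16, floor z = 3. Two bars along x at y = -34 and 34 (10 wide, tops z = 17) carry instruments lying along y: one rest at x = 33, between green stub fingers (9 thick, tops z = 29) at x = 11, 55.
- tweezers_mid (a point): Thin steel tweezers lying flat, 117 mm long (along its own y), 15 mm wide (x), 8 mm high; 20 g; rigid. Point: the middle, half-way up (4 mm above what they lie on). Grasp across x at the middle, with the finger tips.
- marker_mid (a point): Black laboratory marker lying down, round, 137 mm long (along its own y), 14 mm thick; about 15 g; it can roll. Point: its middle, half-way up (7 mm above what it lies on). Grasp across x at the middle.
- needle_mid (a point): Mounted needle: yellow plastic handle 92 mm long (along its own y) and 10 mm thick, then a steel ferrule and a fine needle that ends at y = +72 mm; 20 g, does not roll. Point: middle of the yellow handle, 5 mm above what it lies on; the handle is what lies across the bars. Grasp across x.
- red_bottle_mid (a point): Small white screw-cap bottle with a red cap, standing: 35 mm diameter up to 60 mm, cap 28 mm diameter, 74 mm high in all; 60 g. Point: on its axis, half-way up (37 mm above its foot).
- brown_vial_mid (a point): Small dark brown bottle with a black cap, standing: 34 mm diameter up to 68 mm, cap 26 mm diameter, 80 mm high in all; 45 g. Point: on its axis, half-way up (40 mm above its foot).
- drop_bottle_mid (a point): White bottle with a blue cap, standing: 42 mm diameter, 96 mm high. In neither kit: stays where it is. Point: on its axis, half-way up (48 mm).
- pen_blue_mid (a point): Blue pen lying down, 144 mm long (along its own y), 11 mm thick. In neither kit: stays where it is. Point: its middle, 6 mm above the bench.

How it is judged:
By the outcome, as a careful person would: the job done as asked, in the order asked, and still so for the second after the job is handed in, with the robot touching nothing.
It also fails if it takes over 134 s, if anything falls off the work surface, if the arm or the gripper's body presses on something with over 40 N, if the wrist force passes 120 N, or if a joint passes its speed limit or range.

## Robot

A 6-joint arm with a two-finger parallel gripper is mounted at the origin on the work surface; the furniture and walls round the work are solid. World frame = base frame: x ahead of the robot, y to its left, z up, the work surface at z = 0. Lengths are in m, angles in rad, forces in N, time in s.
With the tool pointing down it reaches from about 0.425 to 0.95 m from the base axis. Payload 3.5 kg.
Tool frame: the origin (TCP) lies at the very end of the fingers, on their centre line; the grasp point (between the pads) lies 19 mm behind it (ctrl.grip_point_offset is the distance from the TCP to the grasp point, in m); z points along the fingers, y is the line along which they close (so a half turn about z gives the same grasp; the last joint's range is limited). The gripper opens to 85 mm and grips with 20 to 120 N. Pads are 22 mm wide; open, the fingers measure 114 mm over their backs; the gripper's body (76 mm by 85 mm) begins 54 mm behind the grasp point. The pads swing forward as they close: fully open they stand 13 mm farther back than shut.
Start: joints at [1.15, 0.286, 1.577, -0, 1.279, -0.15], TCP at [0.181, 0.65, 0.231] pointing down, gripper open.
Joint ranges: [-2.77, 2.77], [-0.9, 2.22], [0.21, 2.48], [-1.53, 4.67], [0.24, 2.81], [-2.84, 2.84]. Speed limits (rad/s): [2.79, 2.79, 3.14, 3.14, 3.14, 3.14].

## Interface

Orientations are given as a unit quaternion [x, y, z, w].
In Python, from plant import telemetry, vision, ctrl gives the robot as it stands.
- The arm moves only by the tool arm_command, never from a script. Its argument "series" is one flat list of numbers, 7 for each row, row after row: the shift along the tool's x, y, z in cm, then the turn, a rotation vector about the tool's x, y, z in degrees, then the closure, from 0 (fully open) to 1 (shut). A call has 1 to 10 rows; each row is the pose to reach, as a shift and turn from the pose commanded when the call began, along the tool's axes at that moment; what a row does not reach only later rows make up. A row lasts 1/12 s, in which the tool goes at most 41.7 mm and 7.16 degrees, less where a joint would pass 70% of its speed; a pose out of reach is approached as far as the arm can. A call with a gripper value outside its range is refused whole. The fingers move at their own pace and stop on an object; "force" is the grip in N (left out, the last holds). Time passes only in rows, so rows that repeat a pose let the fingers close. It gives the time, the measured TCP pose, the force, the opening and the grip force at its end, in the units of the state.
- telemetry.get_state(): the state, without advancing time (a new reading comes with each control period).
- vision.read_camera(name): name is "scene" or "top"; returns a dict with "color" (384x512x3 uint8, blue, green, red), "K" (3x3 intrinsics, pixels), "rvec" (rotation vector, rad) and "tvec" (3), from world to camera coordinates, as OpenCV has them. Camera axes: x right, y down, z forward; pixel columns grow to the right and rows downward; lengths in m; the calibration is good to about 2 mm. A picture is of the moment at which its call begins. There is no depth.
- ctrl.sign_off(): hands the job in; it is judged then, once.
The state is a dict: "time": time; "qpos": joint angles; "dq": joint speeds; "joint_efforts": joint torques, N m; "eef_pos": TCP position; "tcp_rot": TCP orientation; "contact_force": force on the tool from outside, world axes, zero at the start; "wrist_torque": the same for the moment, N m; "opening": opening from 0.0 (shut) to 1.0 (fully open); "finger_force": force on a finger pad.
Only numpy, scipy, OpenCV 4.12 (cv2) and the standard library are available. Lean on these libraries where they do the work, as an engineer would, in place of code of your own. Each camera call takes 0.05 s, during which the arm holds its last target. There are 200 camera calls.

## Working session

There is one attempt and no reset: what is moved stays moved. The work goes in short steps, Python scripts to look and compute and a tool call to move; the robot and the scene stay as the last step left them, time stands still between calls to the robot, and variables do not carry over. Pictures are saved under pics/ and viewed, at most 14 in all, crops included, and the job is handed in when it is done.

Besides the shell and the picture viewer there is one more tool, called after "Call:" in YAML: its name, and indented under it one key for each argument. arm_command: Moves the arm, as the interface text tells. Its arguments: {"type":"object","properties":{"series":{"type":"array","items":{"type":"number"}},"force":{"type":"number"}},"required":["series"]}

```bash
mkdir -p pics; ls; cat > h.py <<'E'
import numpy as np, cv2
from scipy.spatial.transform import Rotation as R
from plant import telemetry, vision, ctrl
def pic(name,fn,crop=None,s=1):
    c=vision.read_camera(name); im=c["color"]
    np.savez('pics/'+name+'.npz',K=c["K"],rvec=c["rvec"],tvec=c["tvec"])
    if crop: x0,y0,x1,y1=crop; im=im[y0:y1,x0:x1]
    cv2.imwrite('pics/'+fn,cv2.resize(im,None,fx=s,fy=s,interpolation=cv2.INTER_CUBIC))
def w(name,u,v,z):
    c=np.load('pics/'+name+'.npz'); Rm=cv2.Rodrigues(c['rvec'])[0]; t=c['tvec'].ravel()
    d=Rm.T@np.linalg.solve(c['K'],[u,v,1.]); o=-Rm.T@t
    return o+d*(z-o[2])/d[2]
def px(name,p):
    c=np.load('pics/'+name+'.npz')
    return cv2.projectPoints(np.array([p],float),c['rvec'],c['tvec'],c['K'],None)[0].ravel()
def rel(target,yaw,grip=True):
    """shift (cm) in tool axes and z-turn (deg) so the TCP gets to target with closing line (tool y) at world angle yaw deg, tool down"""
    s=telemetry.get_state(); T=R.from_quat(s['tcp_rot']); p=np.array(s['eef_pos'])
    y=np.array([np.cos(np.radians(yaw)),np.sin(np.radians(yaw)),0]); z=np.array([0,0,-1.]); 
    best=None
    for q in(1,-1):
        G=R.from_matrix(np.c_[np.cross(q*y,z),q*y,z]); rv=np.degrees((T.inv()*G).as_rotvec())
        if best is None or np.linalg.norm(rv)<np.linalg.norm(best): best=rv
    return np.round(T.inv().apply(np.array(target)-p)*100,2),np.round(best,1)
E
python3 - <<'E'
from h import *
pic('scene','s0.png',s=1.56);pic('top','t0.png',s=1.56)
s=telemetry.get_state();print(s['tcp_rot'],s['eef_pos'],s['time'],ctrl.grip_point_offset)
print(R.from_quat(s['tcp_rot']).as_matrix().round(3))
for n in('scene','top'):
    c=np.load(f'pics/{n}.npz');Rm=cv2.Rodrigues(c['rvec'])[0];print(n,-Rm.T@c['tvec'].ravel(),Rm[2],c['K'][0,0])
E
```

```text
pics
[ 1.34974344e-01  9.90848495e-01 -1.04158593e-03 -3.18374107e-04] [0.18029371 0.64985346 0.23003583] 0.1 0.0187
[[-0.964  0.267 -0.001]
 [ 0.267  0.964 -0.002]
 [ 0.    -0.002 -1.   ]]
scene [-0.03872195 -0.59791801  0.7862984 ] [ 0.45906659  0.60772208 -0.6480214 ] 355.3307956764585
top [0.34239471 0.09350439 0.98706198] [ 0.125593  -0.002502  -0.9920787] 348.95881448993555
```

View pics/t0.png

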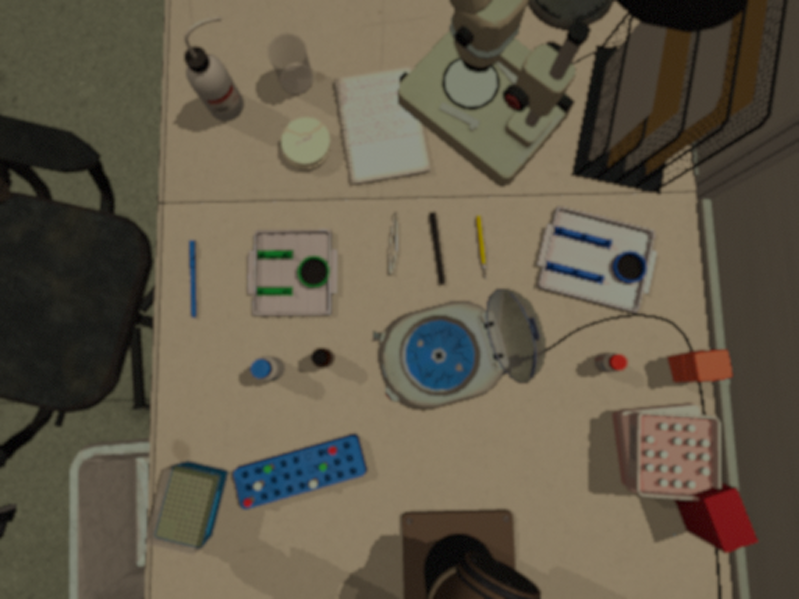

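View pics/s0.png

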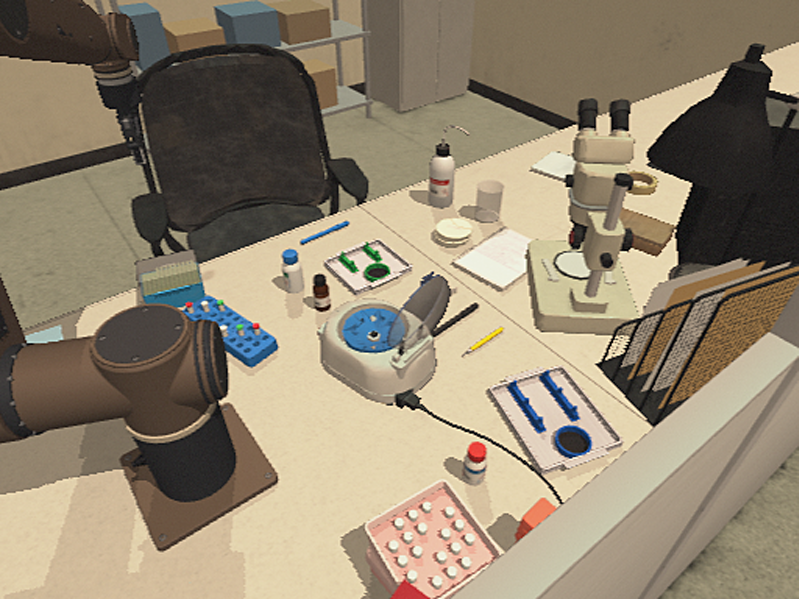

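The top view shows the green tray (295,272), with the blue pen at its left (193,278). Tweezers (394,245), marker (437,247) and needle (481,245) lie between the trays, and the blue tray is at (596,260). The brown vial is at (322,357), the blue cap at (262,368), the red bottle at (612,362), and the centrifuge with raised lid at (460,345). The scene view agrees. I'll enlarge both halves.

```bash
python3 - <<'E'
from h import *
pic('top','t1.png',(150,125,320,250),4.7);pic('top','t2.png',(300,125,470,250),4.7)
E
```

```text
(no output)
```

View pics/t1.png

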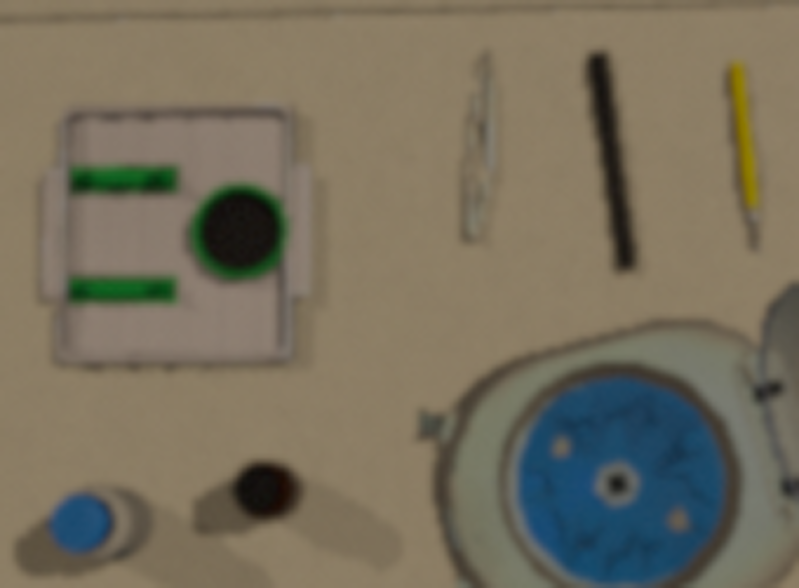

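View pics/t2.png

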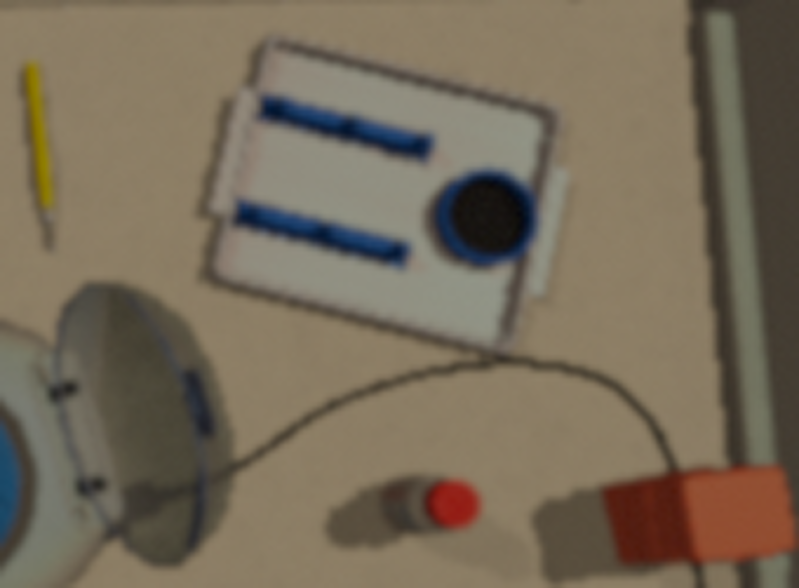

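The left crop shows the green well (238,231), bars (72–177, 180) and (70–177, 290), tweezers ends (485,52)/(471,242), marker (598,55)/(626,270), needle handle (737,62)/(754,207) and brown cap (262,488). The right crop shows the blue well (486,217), bars (268,106)-(432,147) and (241,213)-(405,254), and red cap (452,504).

```bash
cat > m.py <<'E'
from h import *
def c(x,y,x0,z): return w('top',(x+.5)/4.7-.5+x0,(y+.5)/4.7-.5+125,z)
def tray(n,x0,well,corners,wx,bars):
    P=np.array([c(*p,x0,.015)[:2] for p in corners]); W=c(*well,x0,.016)[:2]
    # model corners ordered TL,TR,BR,BL in image (tray +x = image left, +y = image down)
    hx,hy=wx/2,.078; M=np.array([[hx,-hy],[-hx,-hy],[-hx,hy],[hx,hy],[-.061 if wx>.15 else -.039,0]])
    Q=np.vstack([P,W]); A=M-M.mean(0);B=Q-Q.mean(0)
    th=np.arctan2((A[:,0]*B[:,1]-A[:,1]*B[:,0]).sum(),(A*B).sum()); Rm=np.array([[np.cos(th),-np.sin(th)],[np.sin(th),np.cos(th)]])
    o=Q.mean(0)-Rm@M.mean(0); print(n,'o',o.round(4),'yaw',np.degrees(th).round(1),'res mm',((Q-(M@Rm.T+o))*1e3).round(1).tolist())
    for b in bars: print(' bar',(Rm.T@(c(*b,x0,.025)[:2]-o)*1e3).round(1))
    return o,Rm
og,Rg=tray('green',150,(238,231),[(66,108),(294,108),(293,362),(57,362)],.140,[(72,180),(177,180),(70,290),(177,290)])
ob,Rb=tray('blue',300,(486,217),[(269,42),(557,110),(508,350),(207,282)],.184,[(266,106),(432,147),(239,213),(407,254)])
for n,x in(('b_well',-.061),('b_r1',.011),('b_r2',.055)): print(n,(ob+Rb@[x,0]).round(4))
for n,x in(('g_well',-.039),('g_r',.033)): print(n,(og+Rg@[x,0]).round(4))
for n,a,b,x0,z in(('tweez',(485,52),(471,242),150,.004),('mark',(598,55),(626,270),150,.007),('needle',(737,62),(754,207),150,.005),('needle2',(31,62),(47,207),300,.005)):
    a=c(*a,x0,z);b=c(*b,x0,z);d=a-b;print(n,((a+b)/2).round(4),'len',np.linalg.norm(d).round(4),'dir',np.degrees(np.arctan2(d[1],d[0])).round(1))
print('red',c(452,504,300,.074).round(4),'brown',c(262,488,150,.080).round(4),'drop',c(82,522,150,.096).round(4))
print('red foot? ',c(415,503,300,0).round(3))
E
python3 m.py
```

```text
green o [0.5183 0.2825] yaw 89.0 res mm [[-0.6, -1.2], [-1.1, 0.4], [0.0, -0.8], [0.6, -0.4], [1.1, 2.0]]
 bar [ 61.2 -30.8]
 bar [ -1.5 -30.5]
 bar [60.5 35.6]
 bar [-2.9 35.8]
blue o [ 0.5302 -0.2681] yaw 74.7 res mm [[-3.5, -3.5], [-1.1, 1.7], [3.8, 1.3], [-0.1, 0.9], [0.8, -0.4]]
 bar [ 83.4 -32.7]
 bar [-18.3 -32.3]
 bar [85.4 35.1]
 bar [-16.6  35. ]
b_well [ 0.5141 -0.3269]
b_r1 [ 0.5331 -0.2575]
b_r2 [ 0.5448 -0.2151]
g_well [0.5176 0.2435]
g_r [0.5189 0.3155]
tweez [0.5703 0.1004 0.004 ] len 0.119 dir -5.3
mark [0.5584 0.019  0.007 ] len 0.1346 dir 5.6
needle [ 0.5742 -0.0634  0.005 ] len 0.0911 dir 4.2
needle2 [ 0.5742 -0.0625  0.005 ] len 0.0911 dir 3.9
red [ 0.3441 -0.2714  0.074 ] brown [0.3634 0.2225 0.08  ] drop [0.3468 0.3173 0.096 ]
red foot?  [ 0.345 -0.279  0.   ]
```

```bash
cat >> h.py <<'E'
def plan(pts,p=None,yaw=None):
    """chain of (x,y,z,yaw) world targets (m, deg): prints the shift (cm) and z turn (deg) of each leg, tool down"""
    if p is None:
        s=telemetry.get_state(); p=np.array(s['eef_pos']); y=R.from_quat(s['tcp_rot']).as_matrix()[:,1]; yaw=np.degrees(np.arctan2(y[1],y[0]))
    for x,y,z,a in pts:
        t=np.array([x,y,z]); d=t-p; Y=np.array([np.cos(np.radians(yaw)),np.sin(np.radians(yaw)),0]); X=np.array([Y[1],-Y[0],0])*-1
        dt=(a-yaw+90)%180-90
        print('leg',np.round([d@X*100,d@Y*100,-d[2]*100],2),'turn z',round(-dt,1),'dist mm',round(np.linalg.norm(d)*1e3))
        p=t; yaw=yaw+dt
E
python3 - <<'E'
from h import *
plan([(.56,.05,.28,74.7),(.344,-.2714,.2,74.7),(.344,-.2714,.028,74.7)])
# lid tip: triangulate from both views
P=[]
for n,uv in(('scene',(437/1.56,277/1.56)),('top',(512/1.56,294/1.56))):
    c=np.load(f'pics/{n}.npz');P.append((c['K']@np.c_[cv2.Rodrigues(c['rvec'])[0],c['tvec'].reshape(3,1)],np.array(uv)))
X=cv2.triangulatePoints(P[0][0],P[1][0],P[0][1],P[1][1]);print('lid',(X[:3]/X[3]).ravel().round(3))
E
```

```text
leg [-52.63 -47.66  -4.96] turn z -0.2 dist mm 712
leg [ 12.35 -36.7    8.  ] turn z -0.0 dist mm 395
leg [ 0.   0.  17.2] turn z -0.0 dist mm 172
lid [ 0.437 -0.066  0.229]
```

```bash
python3 - <<'E'
from h import *
plan([(.56,.05,.28,74.7),(.53,-.25,.28,74.7),(.344,-.2714,.2,74.7),(.344,-.2714,.028,74.7)])
E
```

```text
leg [-52.63 -47.66  -4.96] turn z -0.2 dist mm 712
leg [ -5.02 -29.73  -0.  ] turn z -0.0 dist mm 301
leg [17.38 -6.97  8.  ] turn z -0.0 dist mm 204
leg [ 0.   0.  17.2] turn z -0.0 dist mm 172
```

Call:
arm_command:
  series: [-25,-22,-3,0,0,0,0,-25,-22,-3,0,0,0,0,-25,-22,-3,0,0,0,0,-25,-22,-3,0,0,0,0,-25,-22,-3,0,0,0,0,-25,-22,-3,0,0,0,0,-25,-22,-3,0,0,0,0,-25,-22,-3,0,0,0,0,-25,-22,-3,0,0,0,0]
  force: 30

```text
time: 0.95
eef_pos: [0.3661, 0.3669, 0.2622]
tcp_rot: [0.138, 0.99, -0.001, 0.002]
contact_force: [-0.9, 1.0, -0.2]
opening: 0.997
finger_force: 0.0
```

Call:
arm_command:
  series: [-27.6,-25.7,-2,0,0,0,0,-27.6,-25.7,-2,0,0,0,0,-27.6,-25.7,-2,0,0,0,0,-27.6,-25.7,-2,0,0,0,0,-27.6,-25.7,-2,0,0,0,0,-27.6,-25.7,-2,0,0,0,0,-27.6,-25.7,-2,0,0,0,0,-27.6,-25.7,-2,0,0,0,0,-27.6,-25.7,-2,0,0,0,0,-27.6,-25.7,-2,0,0,0,0]

```text
time: 1.78
eef_pos: [0.5625, 0.0447, 0.2815]
tcp_rot: [0.138, 0.99, -0.001, 0.001]
contact_force: [-0.9, -0.0, 0.1]
opening: 1.003
finger_force: 0.0
```

Call:
arm_command:
  series: [-5,-29.7,0,0,0,0,0,-5,-29.7,0,0,0,0,0,-5,-29.7,0,0,0,0,0,-5,-29.7,0,0,0,0,0,-5,-29.7,0,0,0,0,0,-5,-29.7,0,0,0,0,0,-5,-29.7,0,0,0,0,0,-5,-29.7,0,0,0,0,0,-5,-29.7,0,0,0,0,0,-5,-29.7,0,0,0,0,0]

```text
time: 2.62
eef_pos: [0.5284, -0.2489, 0.2809]
tcp_rot: [0.135, 0.991, 0.001, -0.0]
contact_force: [-0.2, -0.4, -0.9]
opening: 1.002
finger_force: 0.0
```

Call:
arm_command:
  series: [17.4,-7,8,0,0,0,0,17.4,-7,8,0,0,0,0,17.4,-7,8,0,0,0,0,17.4,-7,8,0,0,0,0,17.4,-7,8,0,0,0,0,17.4,-7,8,0,0,0,0,17.4,-7,8,0,0,0,0,17.4,-7,8,0,0,0,0]

```text
time: 3.28
eef_pos: [0.3433, -0.2696, 0.2022]
tcp_rot: [0.134, 0.991, -0.0, 0.001]
contact_force: [0.4, -0.6, 0.6]
opening: 0.999
finger_force: 0.0
```

```bash
python3 - <<'E'
from h import *
plan([(.344,-.2714,.028,74.7)]); print(telemetry.get_state()['qpos'])
pic('scene','s1.png',(230,180,400,310),4.7)
E
```

```text
leg [-0.12 -0.15 17.42] turn z -0.1 dist mm 174
[-8.99474288e-01 -2.39813017e-01  2.16710958e+00  7.45718795e-04
  1.21222593e+00 -2.20143044e+00]
```

View pics/s1.png

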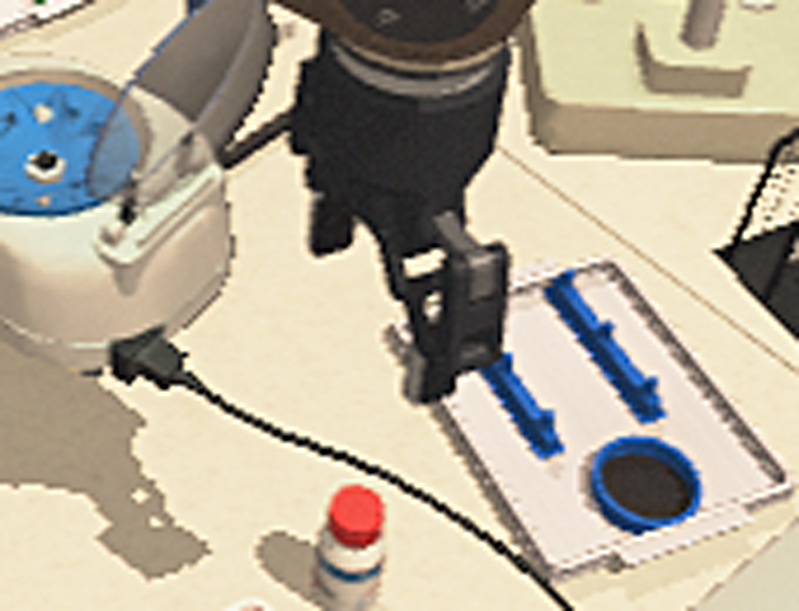

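The close view shows the open gripper above, the red cap top at about (356,505) in the crop, and the clear blue tray. I'll cross-check the cap against the top view.

```bash
python3 - <<'E'
from h import *
print(w('scene',230+356/4.7,180+503/4.7,.074))
print(w('scene',230+646/4.7,180+482/4.7,.016),'well')
E
```

```text
[ 0.34530169 -0.27287574  0.074     ]
[ 0.5125487 -0.3319468  0.016    ] well
```

Call:
arm_command:
  series: [-0.1,-0.1,4,0,0,0,0,-0.1,-0.1,8,0,0,0,0,-0.1,-0.1,10,0,0,0,0,-0.1,-0.1,10,0,0,0,0]

```text
time: 3.67
eef_pos: [0.342, -0.2685, 0.0973]
tcp_rot: [0.134, 0.991, 0.003, -0.003]
contact_force: [0.0, 0.3, 0.1]
opening: 1.001
finger_force: 0.0
```

Call:
arm_command:
  series: [-0.35,-0.27,3,0,0,0,0,-0.35,-0.27,5.5,0,0,0,0,-0.35,-0.27,7.1,0,0,0,0,-0.35,-0.27,7.1,0,0,0,0,-0.35,-0.27,7.1,0,0,0,0.3,-0.35,-0.27,7.1,0,0,0,0.7,-0.35,-0.27,7.1,0,0,0,0.8,-0.35,-0.27,7.1,0,0,0,0.8,-0.35,-0.27,7.1,0,0,0,0.8,-0.35,-0.27,7.1,0,0,0,0.8]
  force: 30

```text
time: 4.5
eef_pos: [0.3464, -0.2762, 0.0321]
tcp_rot: [0.135, 0.991, -0.001, 0.001]
contact_force: [-0.3, 1.7, 6.2]
opening: 0.391
finger_force: 29.6
```

Call:
arm_command:
  series: [0,0,0,0,0,0,0.8,0,0,0,0,0,0,0.8,0,0,0,0,0,0,0.8,0,0,0,0,0,0,0.8]

```text
time: 4.83
eef_pos: [0.3464, -0.2762, 0.0321]
tcp_rot: [0.135, 0.991, -0.001, 0.001]
contact_force: [-0.6, 0.7, 6.5]
opening: 0.393
finger_force: 29.5
```

Call:
arm_command:
  series: [0,0,-1,0,0,0,0.8,0,0,-3,0,0,0,0.8,0,0,-5,0,0,0,0.8,0,0,-7,0,0,0,0.8,0,0,-9,0,0,0,0.8,0,0,-11,0,0,0,0.8,0,0,-11,0,0,0,0.8,0,0,-11,0,0,0,0.8]

```text
time: 5.5
eef_pos: [0.346, -0.2759, 0.142]
tcp_rot: [0.135, 0.991, -0.001, 0.001]
contact_force: [-0.4, -0.1, -1.0]
opening: 0.393
finger_force: 30.1
```

```bash
python3 - <<'E'
from h import *
plan([(.5134,-.329,.1,74.7),(.5134,-.329,.036,74.7)]); s=telemetry.get_state();print(s['qpos'],s['contact_force'])
pic('scene','s2.png',(230,180,400,310),4.7)
E
```

```text
leg [-17.55  -0.64   4.2 ] turn z -0.2 dist mm 181
leg [0.  0.  6.4] turn z -0.0 dist mm 64
[-9.03136634e-01 -1.49182040e-01  2.20900152e+00 -4.72007813e-05
  1.07794535e+00 -2.20306305e+00] [-0.42210875 -0.09448571 -1.04650991]
```

View pics/s2.png

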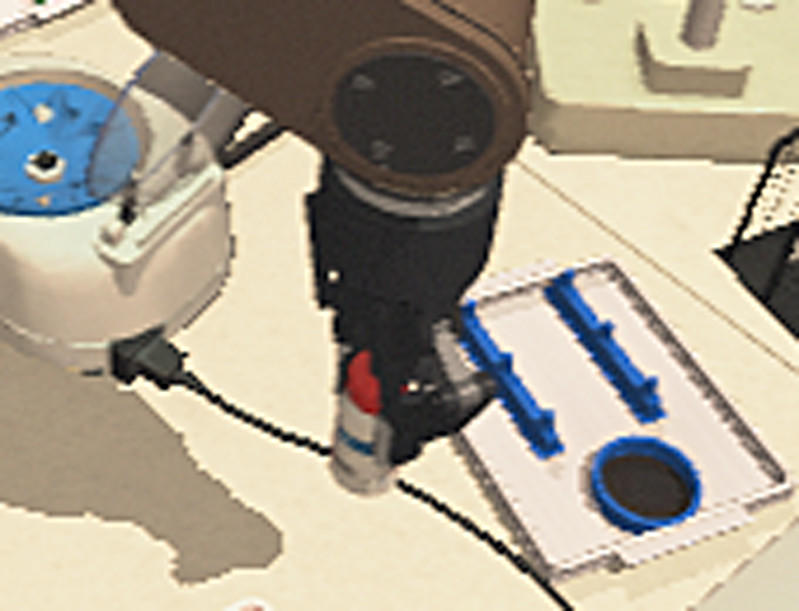

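The view shows the red bottle held upright in the gripper, foot at about (360,478), clear of the bench. The well is free at (646,482).

Call:
arm_command:
  series: [-2,0,0,0,0,0,0.8,-5,-0.2,1,0,0,0,0.8,-8,-0.3,2,0,0,0,0.8,-11,-0.4,3,0,0,0,0.8,-14,-0.5,4,0,0,0,0.8,-16.5,-0.6,5,0,0,0,0.8,-17.8,-0.64,5.5,0,0,0,0.8,-17.8,-0.64,6.5,0,0,0,0.8,-17.8,-0.64,7.5,0,0,0,0.8,-17.8,-0.64,7.5,0,0,0,0.8]

```text
time: 6.38
eef_pos: [0.5122, -0.3267, 0.0609]
tcp_rot: [0.135, 0.991, 0.002, -0.003]
contact_force: [-1.2, -1.0, -1.9]
opening: 0.388
finger_force: 30.1
```

```bash
python3 - <<'E'
from h import *
plan([(.5134+.0027,-.329-.0007,.036,74.7)])
pic('scene','s3.png',(310,220,430,310),6.6)
E
```

```text
leg [-0.45 -0.19  2.49] turn z -0.2 dist mm 25
```

View pics/s3.png

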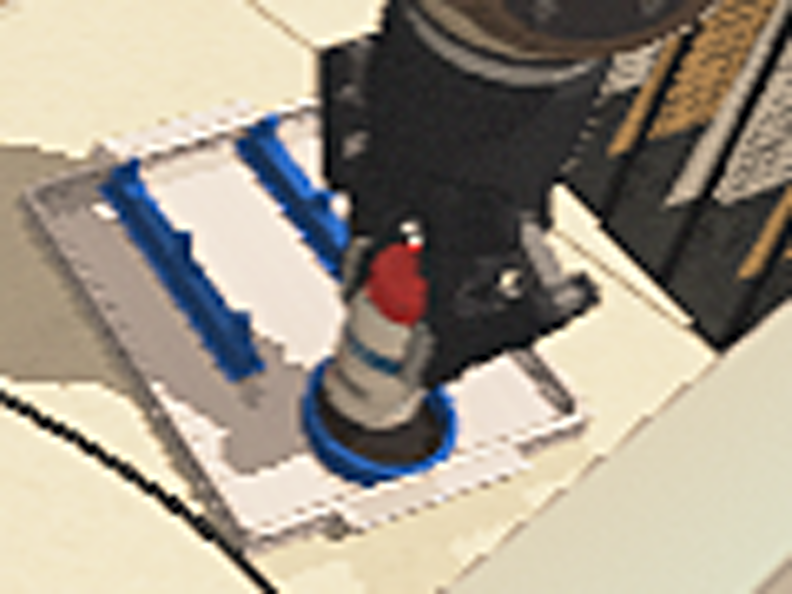

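The bottle hangs over the blue well, its foot within the ring (at about (370,415) with the ring centred at (380,420)). Lowering it now.

Call:
arm_command:
  series: [-0.2,-0.1,0.5,0,0,0,0.8,-0.2,-0.1,1,0,0,0,0.8,-0.2,-0.1,1.5,0,0,0,0.8,-0.2,-0.1,2,0,0,0,0.8,-0.2,-0.1,2.3,0,0,0,0.8,-0.2,-0.1,2.5,0,0,0,0.8,-0.2,-0.1,2.5,0,0,0,0.8]

```text
time: 7.02
eef_pos: [0.5166, -0.3301, 0.0397]
tcp_rot: [0.135, 0.991, 0.0, -0.0]
contact_force: [-0.2, -0.0, -0.0]
opening: 0.384
finger_force: 30.1
```

Call:
arm_command:
  series: [0,0,0.2,0,0,0,0.8,0,0,0.35,0,0,0,0.8,0,0,0.45,0,0,0,0.8,0,0,0.45,0,0,0,0.8,0,0,0.45,0,0,0,0.8]

```text
time: 7.43
eef_pos: [0.5169, -0.3304, 0.0358]
tcp_rot: [0.135, 0.991, -0.0, 0.0]
contact_force: [-0.2, -0.6, -0.3]
opening: 0.386
finger_force: 30.1
```

Call:
arm_command:
  series: [0,0,0.05,0,0,0,0.8,0,0,0.1,0,0,0,0.8,0,0,0.1,0,0,0,0.8]

```text
time: 7.68
eef_pos: [0.5171, -0.3306, 0.0353]
tcp_rot: [0.135, 0.991, -0.0, 0.0]
contact_force: [-0.5, -0.2, 1.7]
opening: 0.389
finger_force: 30.3
```

Call:
arm_command:
  series: [0,0,0,0,0,0,0.6,0,0,0,0,0,0,0.55,0,0,0,0,0,0,0.45,0,0,0,0,0,0,0.35,0,0,0,0,0,0,0.35,0,0,-2,0,0,0,0.35,0,0,-5,0,0,0,0.35,0,0,-9,0,0,0,0.35,0,0,-13,0,0,0,0.35,0,0,-17,0,0,0,0.35]

```text
time: 8.52
eef_pos: [0.5165, -0.3301, 0.2062]
tcp_rot: [0.135, 0.991, 0.0, -0.0]
contact_force: [0.5, -0.6, -0.4]
opening: 0.648
finger_force: 0.0
```

```bash
python3 - <<'E'
from h import *
plan([(.5703,.1004,.15,84.7),(.5703,.1004,.03,84.7)])
E
```

```text
leg [ 6.34 42.92  5.62] turn z -10.2 dist mm 437
leg [ 0.  0. 12.] turn z -0.0 dist mm 120
```

Call:
arm_command:
  series: [2,4,-4,0,0,-2,0.35,2,8,-5,0,0,-4,0.4,2,12,-5,0,0,-6,0.5,2,16,-5,0,0,-8,0.5,2,20,-5,0,0,-10.2,0.5,2,24,-5,0,0,-10.2,0.5,4,28,-4,0,0,-10.2,0.5,5,32,-2,0,0,-10.2,0.5,6,36,0,0,0,-10.2,0.5,6.34,40,2,0,0,-10.2,0.5]

```text
time: 9.35
eef_pos: [0.5597, 0.0545, 0.1945]
tcp_rot: [0.046, 0.999, -0.0, 0.001]
contact_force: [1.4, -0.4, 0.4]
opening: 0.499
finger_force: 0.0
```

```bash
python3 - <<'E'
from h import *
plan([(.5703,.1004,.06,84.7),(.5703,.1004,.002,84.7)])
pic('scene','s4.png',(190,110,340,220),5.3)
pic('top','t4.png',(340,130,460,220),6.6)
E
```

```text
leg [-0.63  4.67 13.45] turn z -0.0 dist mm 143
leg [0.  0.  5.8] turn z -0.0 dist mm 58
```

View pics/t4.png

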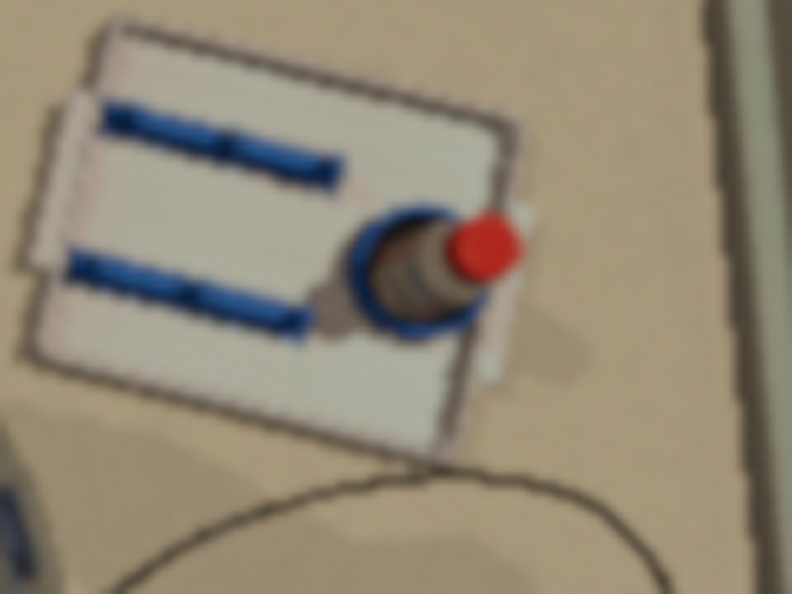

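The red bottle stands upright in the blue well: cap (484,247), ring (420,270). The stub tops are at (120,118), (228,148), (330,172) and (85,266), (190,294), (297,320).

Call:
arm_command:
  series: [-0.6,4.7,2,0,0,0,0.5,-0.6,4.7,5,0,0,0,0.5,-0.6,4.7,9,0,0,0,0.5,-0.6,4.7,13,0,0,0,0.5,-0.6,4.7,16,0,0,0,0.5,-0.6,4.7,17,0,0,0,0.5,-0.6,4.7,17,0,0,0,0.5]

```text
time: 10.03
eef_pos: [0.5682, 0.098, 0.0215]
tcp_rot: [0.047, 0.999, -0.0, -0.003]
contact_force: [-0.8, 0.1, -0.2]
opening: 0.501
finger_force: 0.0
```

```bash
python3 - <<'E'
from h import *
plan([(.5703,.1004,.003,84.7)]); print(telemetry.get_state()['eef_pos'])
def c(x,y,z): return w('top',(x+.5)/6.6-.5+340,(y+.5)/6.6-.5+130,z)[:2]
P=np.array([c(*p,.027) for p in((120,118),(228,148),(330,172),(85,266),(190,294),(297,320))]).round(4)
print(P.tolist(),'r2',P[[0,1,3,4]].mean(0),'r1',P[[1,2,4,5]].mean(0),'well',c(420,272,.016))
E
```

```text
leg [-0.19  0.26  1.85] turn z -0.1 dist mm 19
[0.56817117 0.09801856 0.02150393]
[[0.5824, -0.2001], [0.5683, -0.2454], [0.557, -0.2881], [0.5186, -0.1815], [0.5056, -0.2252], [0.4935, -0.2697]] r2 [ 0.543725 -0.21305 ] r1 [ 0.5311 -0.2571] well [ 0.51491881 -0.32793382]
```

Call:
arm_command:
  series: [-0.2,0.26,0.8,0,0,0,0.5,-0.2,0.26,1.4,0,0,0,0.5,-0.2,0.26,1.8,0,0,0,0.6,-0.2,0.26,1.8,0,0,0,0.7,-0.2,0.26,1.8,0,0,0,0.85,-0.2,0.26,1.8,0,0,0,0.95,-0.2,0.26,1.8,0,0,0,0.95,-0.2,0.26,1.8,0,0,0,0.95,-0.2,0.26,1.8,0,0,0,0.95,-0.2,0.26,1.8,0,0,0,0.95]

```text
time: 10.87
eef_pos: [0.5734, 0.1011, 0.0074]
tcp_rot: [0.046, 0.999, 0.0, 0.001]
contact_force: [-1.2, 0.5, 4.6]
opening: 0.128
finger_force: 30.3
```

Call:
arm_command:
  series: [0,0,0,0,0,0,0.76,0,0,0,0,0,0,0.76,0,0,0,0,0,0,0.76,0,0,0,0,0,0,0.76]

```text
time: 11.2
eef_pos: [0.5722, 0.1011, 0.006]
tcp_rot: [0.046, 0.999, -0.0, -0.001]
contact_force: [-0.4, -0.4, -0.1]
opening: 0.241
finger_force: 0.0
```

Call:
arm_command:
  series: [0,0,0,0,0,0,0.76]

```text
time: 11.28
eef_pos: [0.5723, 0.1011, 0.0061]
tcp_rot: [0.046, 0.999, -0.0, -0.0]
contact_force: [0.7, 0.0, -0.6]
opening: 0.238
finger_force: 0.0
```

Call:
arm_command:
  series: [0.15,0,0.2,0,0,0,0.76,0.15,0,0.35,0,0,0,0.76,0.15,0,0.35,0,0,0,0.76,0.15,0,0.35,0,0,0,0.95,0.15,0,0.35,0,0,0,0.95,0.15,0,0.35,0,0,0,0.95,0.15,0,0.35,0,0,0,0.95,0.15,0,0.35,0,0,0,0.95]

```text
time: 11.95
eef_pos: [0.5713, 0.1012, 0.003]
tcp_rot: [0.046, 0.999, -0.0, 0.0]
contact_force: [-0.2, 0.3, 0.4]
opening: 0.151
finger_force: 29.2
```

Call:
arm_command:
  series: [0,0,-1,0,0,0,0.95,0,0,-3,0,0,0,0.95,0,0,-6,0,0,0,0.95,0,0,-10,0,0,0,0.95,0,0,-14,0,0,0,0.95,0,0,-18,0,0,0,0.95,0,0,-22,0,0,0,0.95,0,0,-23,0,0,0,0.95,0,0,-23,0,0,0,0.95]

```text
time: 12.7
eef_pos: [0.5738, 0.1013, 0.2396]
tcp_rot: [0.046, 0.999, 0.0, 0.006]
contact_force: [1.0, -0.2, 0.6]
opening: 0.145
finger_force: 29.2
```

```bash
python3 - <<'E'
from h import *
plan([(.533,-.2573,.1,74.3),(.533,-.2573,.021,74.3)]); s=telemetry.get_state();print(s['eef_pos'],s['opening'])
E
```

```text
leg [  0.74 -36.08  13.96] turn z 10.4 dist mm 387
leg [0.  0.  7.9] turn z -0.0 dist mm 79
[0.57378312 0.10129443 0.23956431] 0.14465415769479611
```

Call:
arm_command:
  series: [0,-2,0,0,0,0,0.95,0,-6,0,0,0,2,0.95,0.2,-10,0,0,0,4,0.95,0.3,-14,0,0,0,6,0.95,0.4,-18,0,0,0,8,0.95,0.5,-22,0,0,0,10,0.95,0.6,-26,0,0,0,10.4,0.95,0.7,-30,1,0,0,10.4,0.95,0.74,-33,3,0,0,10.4,0.95,0.74,-35,5,0,0,10.4,0.95]

```text
time: 13.53
eef_pos: [0.5301, -0.2494, 0.1811]
tcp_rot: [0.138, 0.99, -0.0, -0.0]
contact_force: [0.5, 0.3, 0.4]
opening: 0.149
finger_force: 29.3
```

Call:
arm_command:
  series: [0.2,-1,2,0,0,0,0.95,0.2,-1,5,0,0,0,0.95,0.2,-1,8,0,0,0,0.95,0.2,-1,11,0,0,0,0.95,0.2,-1,12,0,0,0,0.95,0.2,-1,12,0,0,0,0.95]

```text
time: 14.03
eef_pos: [0.5233, -0.2533, 0.0577]
tcp_rot: [0.137, 0.991, 0.003, -0.005]
contact_force: [-0.2, 0.6, -0.3]
opening: 0.148
finger_force: 29.3
```

```bash
python3 - <<'E'
from h import *
plan([(.533,-.2573,.021,74.3)]); s=telemetry.get_state();print(s['eef_pos'],s['opening'])
pic('scene','s5.png',(290,200,410,300),6)
E
```

```text
leg [-1.04 -0.13  3.67] turn z -0.0 dist mm 38
[ 0.5232883  -0.25326664  0.05770071] 0.14755761064541323
```

View pics/s5.png

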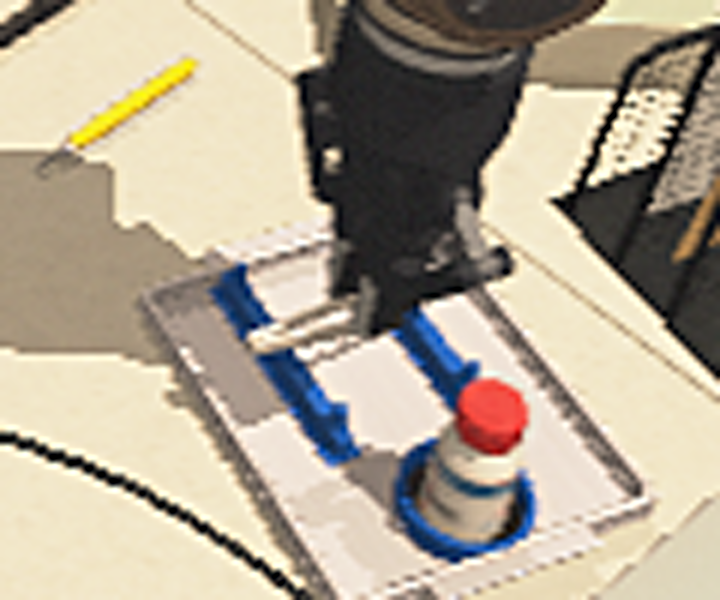

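The tweezers are held across over the rest, their end at (255,340). The red bottle stands in its well with cap (492,412), and the needle is untouched at (130,105).

Call:
arm_command:
  series: [-0.5,-0.13,1,0,0,0,0.95,-0.5,-0.13,1.4,0,0,0,0.95,-0.5,-0.13,1.4,0,0,0,0.95,-0.5,-0.13,1.4,0,0,0,0.95]

```text
time: 14.42
eef_pos: [0.5318, -0.2586, 0.0499]
tcp_rot: [0.137, 0.991, -0.0, 0.001]
contact_force: [-0.6, -0.6, -0.1]
opening: 0.145
finger_force: 29.3
```

```bash
python3 - <<'E'
from h import *
plan([(.533,-.2573,.021,74.3)]); s=telemetry.get_state();print(s['eef_pos'],s['opening'])
E
```

```text
leg [-0.08  0.15  2.89] turn z -0.0 dist mm 29
[ 0.5318371  -0.25857477  0.04985367] 0.1452582555769462
```

Call:
arm_command:
  series: [-0.08,0.15,0.6,0,0,0,0.95,-0.08,0.15,1.2,0,0,0,0.95,-0.08,0.15,1.8,0,0,0,0.95,-0.08,0.15,2.3,0,0,0,0.95,-0.08,0.15,2.6,0,0,0,0.95,-0.08,0.15,2.7,0,0,0,0.95,-0.08,0.15,2.7,0,0,0,0.95]

```text
time: 15.0
eef_pos: [0.5321, -0.2569, 0.0214]
tcp_rot: [0.137, 0.991, 0.0, -0.0]
contact_force: [0.5, 0.2, -0.4]
opening: 0.149
finger_force: 29.3
```

Call:
arm_command:
  series: [0,0,0.1,0,0,0,0.95,0,0,0.2,0,0,0,0.95,0,0,0.2,0,0,0,0.95]

```text
time: 15.25
eef_pos: [0.5325, -0.2571, 0.0201]
tcp_rot: [0.137, 0.991, -0.0, 0.0]
contact_force: [0.4, 0.3, -0.1]
opening: 0.146
finger_force: 29.3
```

Call:
arm_command:
  series: [0,0,0.1,0,0,0,0.95,0,0,0.15,0,0,0,0.95,0,0,0.15,0,0,0,0.95]

```text
time: 15.5
eef_pos: [0.5327, -0.2573, 0.0196]
tcp_rot: [0.137, 0.991, -0.0, 0.0]
contact_force: [-2.1, 0.3, 5.6]
opening: 0.151
finger_force: 29.7
```

Call:
arm_command:
  series: [0,0,-0.1,0,0,0,0.82,0,0,-0.1,0,0,0,0.8,0,0,-0.1,0,0,0,0.72,0,0,-0.1,0,0,0,0.65,0,0,-0.5,0,0,0,0.65,0,0,-2,0,0,0,0.65,0,0,-5,0,0,0,0.65,0,0,-9,0,0,0,0.65,0,0,-13,0,0,0,0.65,0,0,-17,0,0,0,0.65]

```text
time: 16.33
eef_pos: [0.532, -0.2568, 0.1901]
tcp_rot: [0.137, 0.991, 0.0, -0.0]
contact_force: [1.1, -0.8, 0.7]
opening: 0.346
finger_force: 0.0
```

```bash
python3 - <<'E'
from h import *
plan([(.5584,.019,.2,95.6),(.5584,.019,.008,95.6)]); s=telemetry.get_state();print(s['eef_pos'],s['opening'])
E
```

```text
leg [ 4.93 27.26 -0.99] turn z -21.3 dist mm 277
leg [ 0.   0.  19.2] turn z -0.0 dist mm 192
[ 0.53198317 -0.25677143  0.19009477] 0.34612717182716074
```

Call:
arm_command:
  series: [0,3,-4,0,0,-2,0.65,1,7,-5,0,0,-5,0.6,1,11,-5,0,0,-9,0.5,2,15,-5,0,0,-13,0.5,3,19,-5,0,0,-17,0.5,4,23,-5,0,0,-21.3,0.5,4.93,27.26,-3,0,0,-21.3,0.5,4.93,27.26,1,0,0,-21.3,0.5,4.93,27.26,5,0,0,-21.3,0.5,4.93,27.26,9,0,0,-21.3,0.5]

```text
time: 17.17
eef_pos: [0.5593, 0.0202, 0.0982]
tcp_rot: [-0.05, 0.999, -0.0, 0.002]
contact_force: [0.5, 0.1, -1.0]
opening: 0.497
finger_force: 0.0
```

Call:
arm_command:
  series: [0,0,2,0,0,0,0.5,0,0,4,0,0,0,0.5,0,0,4,0,0,0,0.5]

```text
time: 17.42
eef_pos: [0.555, 0.0193, 0.0536]
tcp_rot: [-0.049, 0.999, 0.001, -0.005]
contact_force: [-0.8, -0.1, -0.3]
opening: 0.499
finger_force: 0.0
```

```bash
python3 - <<'E'
from h import *
plan([(.5584,.019,.008,95.6)]); s=telemetry.get_state();print(s['eef_pos'],s['opening'])
pic('top','t5.png',(310,130,460,230),5.3)
E
```

```text
leg [-0.34 -0.07  4.56] turn z -0.0 dist mm 46
[0.55495168 0.01933049 0.0536046 ] 0.4994170478847257
```

View pics/t5.png

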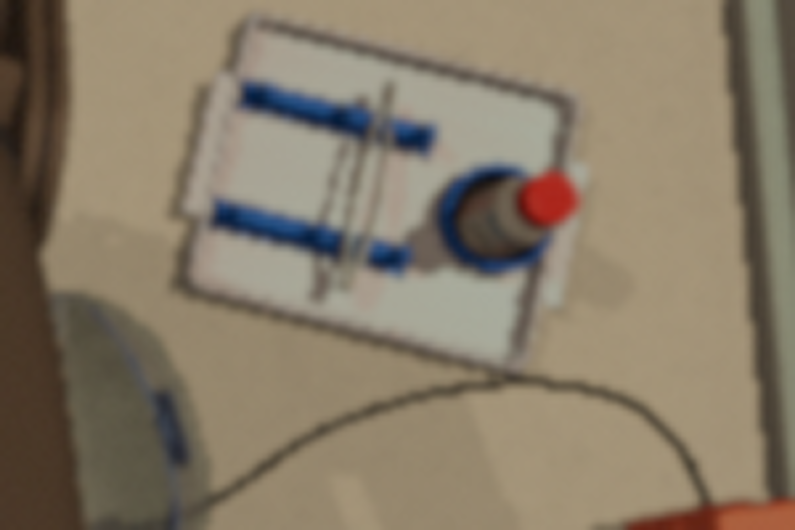

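The tweezers lie in the first rest, from (390,85) to (345,287), centred on both bars between the stubs. The red bottle is upright in its well.

Call:
arm_command:
  series: [0,0,1,0,0,0,0.6,0,0,2.5,0,0,0,0.7,0,0,3.8,0,0,0,0.7,0,0,3.8,0,0,0,0.7,0,0,3.8,0,0,0,0.7]

```text
time: 17.88
eef_pos: [0.5587, 0.0187, 0.0205]
tcp_rot: [-0.049, 0.999, 0.0, -0.0]
contact_force: [-0.1, -0.3, 0.8]
opening: 0.299
finger_force: 0.0
```

Call:
arm_command:
  series: [0,0,0.8,0,0,0,0.7,0,0,1.6,0,0,0,0.7,0,0,1.6,0,0,0,0.7,0,0,1.6,0,0,0,0.7,0,0,1.6,0,0,0,0.85,0,0,1.6,0,0,0,0.95,0,0,1.6,0,0,0,0.95,0,0,1.6,0,0,0,0.95,0,0,1.6,0,0,0,0.95]

```text
time: 18.63
eef_pos: [0.559, 0.0187, 0.0047]
tcp_rot: [-0.049, 0.999, -0.0, 0.0]
contact_force: [0.2, 0.9, 0.2]
opening: 0.122
finger_force: 30.9
```

Call:
arm_command:
  series: [0,0,-1,0,0,0,0.95,0,0,-3,0,0,0,0.95,0,0,-6,0,0,0,0.95,0,0,-10,0,0,0,0.95,0,0,-14,0,0,0,0.95,0,0,-18,0,0,0,0.95,0,0,-22,0,0,0,0.95,0,0,-24,0,0,0,0.95,0,0,-24,0,0,0,0.95]

```text
time: 19.38
eef_pos: [0.562, 0.0183, 0.2531]
tcp_rot: [-0.049, 0.999, -0.001, 0.007]
contact_force: [0.6, 0.2, 0.5]
opening: 0.123
finger_force: 30.9
```

```bash
python3 - <<'E'
from h import *
plan([(.5445,-.214,.1,74.3)]); s=telemetry.get_state();print(s['eef_pos'],s['opening'],s['finger_force'])
E
```

```text
leg [  4.   -22.95  15.31] turn z 21.3 dist mm 279
[0.56195689 0.01832806 0.253101  ] 0.12317045897750763 30.926109552383423
```

Call:
arm_command:
  series: [0,-2,0,0,0,2,0.95,0,-5,0,0,0,5,0.95,0,-8,0,0,0,8,0.95,0.5,-11,0,0,0,11,0.95,1.5,-14,0,0,0,14,0.95,2.5,-17,0,0,0,17,0.95,3,-20,0,0,0,21.3,0.95,4,-22.5,2,0,0,21.3,0.95,4,-22.95,5,0,0,21.3,0.95,4,-22.95,8,0,0,21.3,0.95]

```text
time: 20.22
eef_pos: [0.541, -0.2159, 0.1641]
tcp_rot: [0.138, 0.99, -0.001, 0.001]
contact_force: [0.5, 0.2, -1.0]
opening: 0.127
finger_force: 30.9
```

Call:
arm_command:
  series: [0,0,3,0,0,0,0.95,0,0,6,0,0,0,0.95,0,0,9,0,0,0,0.95,0,0,11,0,0,0,0.95,0,0,11,0,0,0,0.95,0,0,11,0,0,0,0.95,0,0,11,0,0,0,0.95]

```text
time: 20.8
eef_pos: [0.542, -0.214, 0.0557]
tcp_rot: [0.137, 0.991, -0.0, 0.001]
contact_force: [0.0, -1.4, 0.1]
opening: 0.126
finger_force: 30.9
```

```bash
python3 - <<'E'
from h import *
plan([(.5445,-.214,.024,74.3)]); s=telemetry.get_state();print(s['eef_pos'],s['opening'],s['finger_force'])
E
```

```text
leg [-0.24  0.07  3.17] turn z -0.0 dist mm 32
[ 0.54198843 -0.2139904   0.05569823] 0.12581783383070017 30.939148664474487
```

Call:
arm_command:
  series: [-0.2,0.05,0.8,0,0,0,0.95,-0.2,0.05,1.6,0,0,0,0.95,-0.2,0.05,2.4,0,0,0,0.95,-0.2,0.05,2.9,0,0,0,0.95,-0.2,0.05,3.1,0,0,0,0.95,-0.2,0.05,3.1,0,0,0,0.95,-0.2,0.05,3.1,0,0,0,0.95]

```text
time: 21.38
eef_pos: [0.5433, -0.2137, 0.0233]
tcp_rot: [0.137, 0.991, 0.0, -0.0]
contact_force: [0.8, 0.1, -1.1]
opening: 0.125
finger_force: 30.9
```

Call:
arm_command:
  series: [0,0,0.1,0,0,0,0.95,0,0,0.15,0,0,0,0.95,0,0,0.15,0,0,0,0.95]

```text
time: 21.63
eef_pos: [0.5435, -0.2138, 0.0222]
tcp_rot: [0.137, 0.991, -0.0, 0.0]
contact_force: [-0.5, -0.3, 0.4]
opening: 0.129
finger_force: 30.9
```

Call:
arm_command:
  series: [0,0,0.1,0,0,0,0.95,0,0,0.15,0,0,0,0.95,0,0,0.15,0,0,0,0.95]

```text
time: 21.88
eef_pos: [0.5437, -0.2139, 0.0216]
tcp_rot: [0.137, 0.991, -0.0, 0.0]
contact_force: [-2.2, 0.5, 4.4]
opening: 0.125
finger_force: 31.4
```

Call:
arm_command:
  series: [0,0,-0.1,0,0,0,0.87,0,0,-0.1,0,0,0,0.84,0,0,-0.1,0,0,0,0.78,0,0,-0.1,0,0,0,0.7,0,0,-0.1,0,0,0,0.7,0,0,-1,0,0,0,0.7,0,0,-4,0,0,0,0.7,0,0,-8,0,0,0,0.7,0,0,-12,0,0,0,0.7,0,0,-16,0,0,0,0.7]

```text
time: 22.72
eef_pos: [0.543, -0.2134, 0.1826]
tcp_rot: [0.137, 0.991, 0.0, -0.0]
contact_force: [1.3, -0.3, -0.1]
opening: 0.299
finger_force: 0.0
```

```bash
python3 - <<'E'
from h import *
plan([(.5584,.1,.26,74.3),(.42,.235,.24,74.3),(.3634,.2225,.2,74.3)]); s=telemetry.get_state();print(s['eef_pos'],s['opening'])
E
```

```text
leg [ 7.01 30.59 -7.74] turn z -0.0 dist mm 323
leg [16.98  9.25  2.  ] turn z -0.0 dist mm 194
leg [ 5.11 -2.73  4.  ] turn z -0.0 dist mm 70
[ 0.54302172 -0.21341923  0.18255519] 0.2986009103808488
```

Call:
arm_command:
  series: [0,2,-3,0,0,0,0.7,0,6,-6,0,0,0,0.6,0,10,-8,0,0,0,0.5,1,14,-8,0,0,0,0.4,3,18,-8,0,0,0,0.3,4,22,-8,0,0,0,0.25,6,26,-8,0,0,0,0.25,7,30,-8,0,0,0,0.25,7,30.6,-8,0,0,0,0.25]

```text
time: 23.47
eef_pos: [0.5577, 0.104, 0.2614]
tcp_rot: [0.135, 0.991, 0.001, 0.0]
contact_force: [0.2, 0.2, -1.0]
opening: 0.752
finger_force: 0.0
```

Call:
arm_command:
  series: [17,9.2,2,0,0,0,0.25,17,9.2,2,0,0,0,0.25,17,9.2,2,0,0,0,0.25,17,9.2,2,0,0,0,0.25,17,9.2,2,0,0,0,0.25,22,6.5,6,0,0,0,0.25,22,6.5,6,0,0,0,0.25,22,6.5,9,0,0,0,0.25,22,6.5,12,0,0,0,0.25,22,6.5,12,0,0,0,0.25]

```text
time: 24.3
eef_pos: [0.3602, 0.2208, 0.1355]
tcp_rot: [0.136, 0.991, -0.002, -0.005]
contact_force: [-1.4, -0.8, -0.9]
opening: 0.751
finger_force: 0.0
```

```bash
python3 - <<'E'
from h import *
plan([(.3634,.2225,.03,74.3)]); s=telemetry.get_state();print(s['eef_pos'],s['opening'],s['qpos'])
pic('scene','s6.png',(150,130,300,230),5.3)
E
```

```text
leg [-0.26  0.25 10.55] turn z 0.0 dist mm 106
[0.36024995 0.22076428 0.13551172] 0.7505428289555559 [ 3.08679138e-01 -1.82764188e-01  2.25066812e+00 -6.40024776e-05
  1.08403040e+00 -9.88300563e-01]
```

View pics/s6.png

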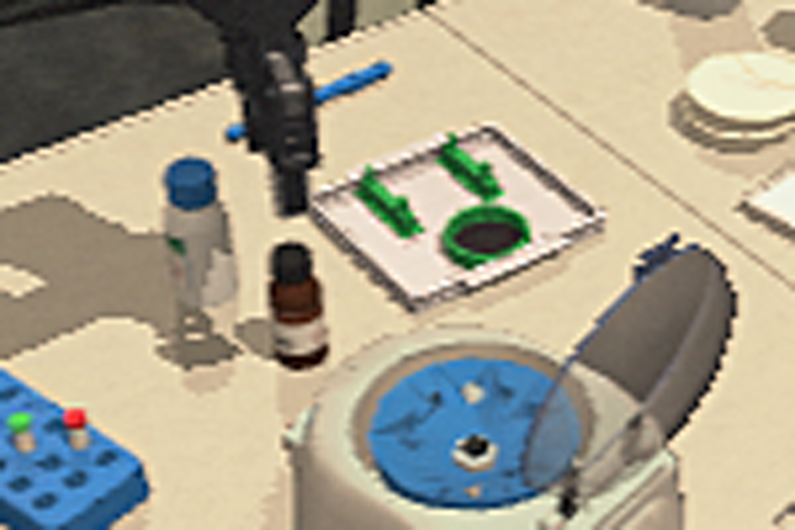

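The open gripper is above the brown vial, whose cap top is at (292,250). The drop bottle (190,170) and blue pen are undisturbed, and the green well ring is at (486,235).

```bash
python3 - <<'E'
from h import *
f=lambda x,y,z:w('scene',(x+.5)/5.3-.5+150,(y+.5)/5.3-.5+130,z).round(4)
print('vial',f(292,251,.08),'foot',f(300,360,0),'well',f(486,236,.016))
plan([(.3634,.2225,.03,74.3)]); s=telemetry.get_state();print(s['eef_pos'])
E
```

```text
vial [0.3657 0.2271 0.08  ] foot [0.3587 0.2207 0.    ] well [0.5145 0.238  0.016 ]
leg [-0.08  0.15 10.83] turn z -0.0 dist mm 108
[0.36222831 0.22128546 0.13829098]
```

Call:
arm_command:
  series: [0,0,2,0,0,0,0.25,0,0,4,0,0,0,0.25,0,0,4,0,0,0,0.25,0,0,4,0,0,0,0.25]

```text
time: 24.68
eef_pos: [0.3654, 0.2221, 0.1017]
tcp_rot: [0.137, 0.991, 0.0, 0.0]
contact_force: [0.0, 0.2, 0.3]
opening: 0.751
finger_force: 0.0
```

Call:
arm_command:
  series: [0.15,0.2,2,0,0,0,0.25,0.15,0.2,4,0,0,0,0.25,0.15,0.2,6,0,0,0,0.25,0.15,0.2,7,0,0,0,0.25,0.15,0.2,7,0,0,0,0.25,0.15,0.2,7,0,0,0,0.25,0.15,0.2,7,0,0,0,0.25]

```text
time: 25.27
eef_pos: [0.3654, 0.2248, 0.0323]
tcp_rot: [0.137, 0.991, 0.001, 0.001]
contact_force: [0.7, -0.6, -0.4]
opening: 0.75
finger_force: 0.0
```

Reached it. Closing now.

Call:
arm_command:
  series: [0,0,0,0,0,0,0.4,0,0,0,0,0,0,0.5,0,0,0,0,0,0,0.6,0,0,0,0,0,0,0.7,0,0,0,0,0,0,0.8,0,0,0,0,0,0,0.8,0,0,0,0,0,0,0.8,0,0,0,0,0,0,0.8]

```text
time: 25.93
eef_pos: [0.3646, 0.2245, 0.0314]
tcp_rot: [0.137, 0.991, 0.0, 0.001]
contact_force: [-0.5, 0.3, 6.5]
opening: 0.383
finger_force: 29.7
```

Call:
arm_command:
  series: [0,0,-1,0,0,0,0.8,0,0,-3,0,0,0,0.8,0,0,-5,0,0,0,0.8,0,0,-7,0,0,0,0.8,0,0,-9,0,0,0,0.8,0,0,-11,0,0,0,0.8,0,0,-11,0,0,0,0.8,0,0,-11,0,0,0,0.8]

```text
time: 26.6
eef_pos: [0.3644, 0.2246, 0.1416]
tcp_rot: [0.137, 0.991, 0.001, 0.001]
contact_force: [-1.1, 0.3, -1.0]
opening: 0.381
finger_force: 30.1
```

```bash
python3 - <<'E'
from h import *
plan([(.5165,.2415,.1,74.3)]); s=telemetry.get_state();print(s['eef_pos'],s['opening'],s['qpos'])
pic('top','t7.png',(150,130,270,220),6.6)
E
```

```text
leg [-14.18   5.75   4.16] turn z -0.0 dist mm 159
[0.36439194 0.22456277 0.14162169] 0.3810661933534988 [ 3.14285154e-01 -1.85827193e-01  2.24086690e+00  7.36466711e-05
  1.08364833e+00 -9.82250764e-01]
```

View pics/t7.png

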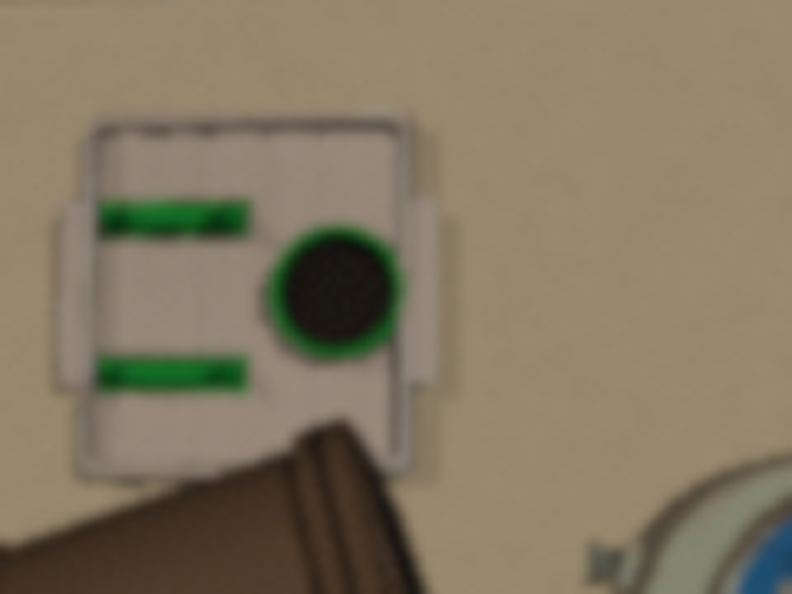

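The green well ring is at (336,290), with stub spots (115,218), (228,218), (113,373) and (222,373). All is clear.

```bash
python3 - <<'E'
from h import *
def c(x,y,z): return w('top',(x+.5)/6.6-.5+150,(y+.5)/6.6-.5+130,z)[:2].round(4)
P=np.array([c(*p,.027) for p in((115,218),(228,218),(113,373),(222,373))]);print(P.tolist(),P.mean(0),'well',c(336,290,.016))
E
```

```text
[[0.5504, 0.3369], [0.5494, 0.2889], [0.4839, 0.337], [0.4829, 0.2912]] [0.51665 0.3135 ] well [0.5194 0.2448]
```

Call:
arm_command:
  series: [-2,0.5,0,0,0,0,0.8,-5,1.5,0,0,0,0,0.8,-8,3,1,0,0,0,0.8,-11,4.5,2,0,0,0,0.8,-13,5.3,3,0,0,0,0.8,-14.2,5.75,4,0,0,0,0.8,-14.2,5.75,5.5,0,0,0,0.8,-14.2,5.75,7,0,0,0,0.8,-14.2,5.75,7,0,0,0,0.8,-14.2,5.75,7,0,0,0,0.8]

```text
time: 27.48
eef_pos: [0.514, 0.2406, 0.0677]
tcp_rot: [0.137, 0.991, -0.001, -0.003]
contact_force: [-0.3, -0.1, 0.0]
opening: 0.377
finger_force: 30.1
```

Call:
arm_command:
  series: [-0.2,0.1,0.6,0,0,0,0.8,-0.2,0.1,1.2,0,0,0,0.8,-0.2,0.1,1.8,0,0,0,0.8,-0.2,0.1,2.3,0,0,0,0.8,-0.2,0.1,2.7,0,0,0,0.8,-0.2,0.1,2.9,0,0,0,0.8,-0.2,0.1,2.9,0,0,0,0.8]

```text
time: 28.07
eef_pos: [0.5178, 0.2415, 0.0409]
tcp_rot: [0.137, 0.991, -0.0, -0.0]
contact_force: [-0.2, -0.7, -0.4]
opening: 0.379
finger_force: 30.1
```

Call:
arm_command:
  series: [0,0,0.2,0,0,0,0.8,0,0,0.4,0,0,0,0.8,0,0,0.5,0,0,0,0.8,0,0,0.5,0,0,0,0.8,0,0,0.5,0,0,0,0.8]

```text
time: 28.48
eef_pos: [0.5183, 0.2417, 0.0365]
tcp_rot: [0.137, 0.991, 0.0, 0.0]
contact_force: [-0.5, -0.5, -1.1]
opening: 0.381
finger_force: 30.1
```

Call:
arm_command:
  series: [0,0,0.05,0,0,0,0.8,0,0,0.1,0,0,0,0.8,0,0,0.1,0,0,0,0.8]

```text
time: 28.73
eef_pos: [0.5183, 0.2417, 0.0355]
tcp_rot: [0.137, 0.991, 0.0, -0.0]
contact_force: [0.3, -0.2, -0.4]
opening: 0.379
finger_force: 30.1
```

Call:
arm_command:
  series: [0,0,0.05,0,0,0,0.8,0,0,0.1,0,0,0,0.8,0,0,0.1,0,0,0,0.8,0,0,0.1,0,0,0,0.8]

```text
time: 29.07
eef_pos: [0.5183, 0.2417, 0.0345]
tcp_rot: [0.137, 0.991, 0.0, 0.0]
contact_force: [0.7, 0.6, 1.0]
opening: 0.38
finger_force: 30.1
```

Call:
arm_command:
  series: [0,0,0.05,0,0,0,0.8,0,0,0.08,0,0,0,0.8,0,0,0.08,0,0,0,0.8]

```text
time: 29.32
eef_pos: [0.5186, 0.2417, 0.0344]
tcp_rot: [0.137, 0.991, -0.0, 0.0]
contact_force: [-1.3, -1.5, 4.9]
opening: 0.384
finger_force: 30.5
```

Seated. Releasing and retreating.

Call:
arm_command:
  series: [0,0,0,0,0,0,0.6,0,0,0,0,0,0,0.55,0,0,0,0,0,0,0.45,0,0,0,0,0,0,0.35,0,0,0,0,0,0,0.35,0,0,-2,0,0,0,0.35,0,0,-5,0,0,0,0.35,0,0,-9,0,0,0,0.35,0,0,-13,0,0,0,0.35,0,0,-17,0,0,0,0.35]

```text
time: 30.15
eef_pos: [0.5177, 0.2415, 0.205]
tcp_rot: [0.137, 0.991, -0.0, -0.0]
contact_force: [0.8, 0.3, -0.0]
opening: 0.65
finger_force: 0.0
```

```bash
python3 - <<'E'
from h import *
plan([(.5742,-.063,.2,94),(.5742,-.063,.004,94)]); s=telemetry.get_state();print(s['eef_pos'],s['opening'])
E
```

```text
leg [-13.68 -27.78   0.5 ] turn z -19.7 dist mm 310
leg [ 0.   0.  19.6] turn z -0.0 dist mm 196
[0.51772906 0.24150882 0.20496327] 0.6499794962397811
```

Call:
arm_command:
  series: [-3,-2,-3,0,0,-2,0.4,-6,-5,-4,0,0,-5,0.5,-8,-8,-4,0,0,-9,0.55,-10,-12,-4,0,0,-13,0.55,-11,-16,-4,0,0,-17,0.55,-12,-20,-4,0,0,-19.7,0.55,-13,-24,-4,0,0,-19.7,0.55,-13.7,-27.5,-2,0,0,-19.7,0.55,-13.7,-27.8,2,0,0,-19.7,0.55,-13.7,-27.8,6,0,0,-19.7,0.55]

```text
time: 30.98
eef_pos: [0.5762, -0.0664, 0.1449]
tcp_rot: [-0.033, 0.999, -0.001, 0.003]
contact_force: [0.3, 0.5, -0.9]
opening: 0.454
finger_force: 0.0
```

Call:
arm_command:
  series: [0,0,4,0,0,0,0.6,0,0,8,0,0,0,0.65,0,0,9.5,0,0,0,0.7,0,0,9.5,0,0,0,0.7,0,0,9.5,0,0,0,0.7,0,0,9.5,0,0,0,0.7]

```text
time: 31.48
eef_pos: [0.5764, -0.0635, 0.0506]
tcp_rot: [-0.035, 0.999, -0.001, 0.002]
contact_force: [-0.7, -0.2, 0.7]
opening: 0.301
finger_force: 0.0
```

```bash
python3 - <<'E'
from h import *
plan([(.5742,-.063,.003,94)]); s=telemetry.get_state();print(s['eef_pos'],s['opening'],s['contact_force'])
pic('scene','s7.png',(250,160,400,270),5.3)
pic('top','t8.png',(150,130,270,220),6.6)
E
```

```text
leg [0.22 0.06 4.76] turn z -0.0 dist mm 48
[ 0.57641077 -0.06346909  0.05059217] 0.3006730498613264 [-0.68164057 -0.21035238  0.7065248 ]
```

View pics/s7.png

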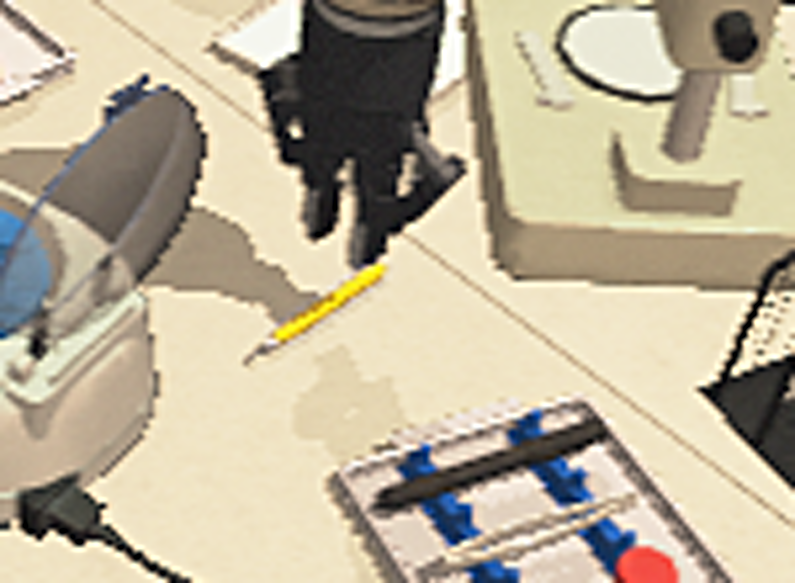

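View pics/t8.png

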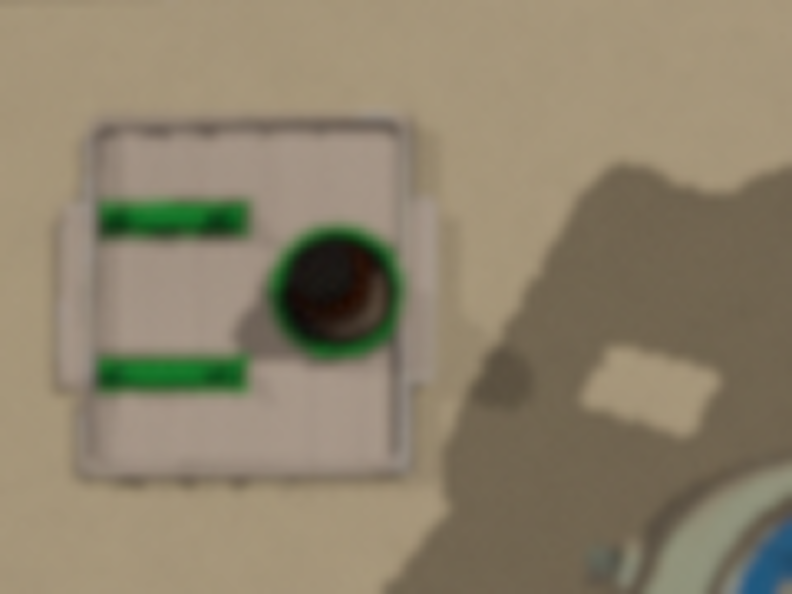

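The brown vial stands in the green well, its cap at (325,265) leaning outward only by perspective. The needle handle runs from (278,336) to (383,269) with the open fingers above it. The marker (380,500)–(605,430) and tweezers lie in their rests.

```bash
python3 - <<'E'
from h import *
f=lambda x,y,z:w('scene',(x+.5)/5.3-.5+250,(y+.5)/5.3-.5+160,z)
a,b=f(278,336,.005),f(383,269,.005);print((a+b)/2,np.linalg.norm(a-b))
a,b=f(380,499,.024),f(605,431,.024);print('marker',(a+b)/2,np.linalg.norm(a-b))
# marker in the top view: dark blob
im=vision.read_camera('top')['color']; x0,y0=330,130; sub=im[y0:200,x0:400].astype(int)
n,l,st,ce=cv2.connectedComponentsWithStats((sub.max(2)<50).astype(np.uint8))
for i in range(1,n):
    if st[i,4]>25:
        ys,xs=np.where(l==i); r=cv2.minAreaRect(np.c_[xs,ys].astype(np.float32)); print(st[i].tolist(),w('top',r[0][0]+x0,r[0][1]+y0,.024).round(4),r)
E
```

```text
[ 0.57527667 -0.06231941  0.005     ] 0.08882157201946947
marker [ 0.54433676 -0.2162497   0.024     ] 0.1354790199213866
[28, 9, 11, 41, 106] [ 0.5494 -0.2157  0.024 ] ((33.672889709472656, 29.039295196533203), (5.318906307220459, 40.99990463256836), 12.804265975952148)
[20, 10, 5, 11, 29] [ 0.5914 -0.185   0.024 ] ((21.941177368164062, 14.735292434692383), (3.6380343437194824, 10.186494827270508), 14.03624439239502)
```

Call:
arm_command:
  series: [0.15,0,1,0,0,0,0.7,0.15,0,2.5,0,0,0,0.7,0.15,0,3.5,0,0,0,0.7,0.15,0,3.5,0,0,0,0.7,0.15,0,3.5,0,0,0,0.7]

```text
time: 32.05
eef_pos: [0.5727, -0.063, 0.0129]
tcp_rot: [-0.035, 0.999, 0.0, -0.001]
contact_force: [0.2, -0.1, 0.1]
opening: 0.302
finger_force: 0.0
```

Call:
arm_command:
  series: [-0.2,0,0.5,0,0,0,0.7,-0.2,0,0.95,0,0,0,0.7,-0.2,0,0.95,0,0,0,0.7,-0.2,0,0.95,0,0,0,0.7,-0.2,0,0.95,0,0,0,0.85,-0.2,0,0.95,0,0,0,1,-0.2,0,0.95,0,0,0,1,-0.2,0,0.95,0,0,0,1,-0.2,0,0.95,0,0,0,1,-0.2,0,0.95,0,0,0,1]

```text
time: 32.88
eef_pos: [0.5756, -0.0631, 0.0046]
tcp_rot: [-0.035, 0.999, -0.0, 0.0]
contact_force: [-0.3, -0.3, 1.3]
opening: 0.093
finger_force: 31.5
```

Call:
arm_command:
  series: [0,0,-1,0,0,0,1,0,0,-3,0,0,0,1,0,0,-6,0,0,0,1,0,0,-10,0,0,0,1,0,0,-14,0,0,0,1,0,0,-18,0,0,0,1,0,0,-22,0,0,0,1,0,0,-24,0,0,0,1,0,0,-24,0,0,0,1]

```text
time: 33.63
eef_pos: [0.5783, -0.0638, 0.2526]
tcp_rot: [-0.035, 0.999, -0.002, 0.006]
contact_force: [0.5, -0.4, -0.4]
opening: 0.088
finger_force: 31.3
```

```bash
python3 - <<'E'
from h import *
plan([(.518,.314,.1,89)]); s=telemetry.get_state();print(s['eef_pos'],s['opening'],s['finger_force'])
E
```

```text
leg [ 3.38 38.1  15.26] turn z 5.0 dist mm 412
[ 0.5783063  -0.06376017  0.25263161] 0.08763580991339281 31.28699004650116
```

Call:
arm_command:
  series: [0,2,0,0,0,0,1,0,6,0,0,0,1,1,0,10,0,0,0,2,1,0,14,0,0,0,3,1,0,18,0,0,0,4,1,1,22,0,0,0,5,1,2,26,0,0,0,5,1,3,30,0,0,0,5,1,3.4,34,0,0,0,5,1,3.4,37,0,0,0,5,1]

```text
time: 34.47
eef_pos: [0.5133, 0.3063, 0.243]
tcp_rot: [0.008, 1.0, -0.0, -0.001]
contact_force: [1.0, -0.3, -0.1]
opening: 0.092
finger_force: 31.3
```

Call:
arm_command:
  series: [0,1,2,0,0,0,1,0,1.1,5,0,0,0,1,0,1.1,8,0,0,0,1,0,1.1,11,0,0,0,1,0,1.1,14,0,0,0,1,0,1.1,17,0,0,0,1,0,1.1,18.5,0,0,0,1,0,1.1,18.5,0,0,0,1,0,1.1,18.5,0,0,0,1,0,1.1,18.5,0,0,0,1]

```text
time: 35.3
eef_pos: [0.5165, 0.3149, 0.0603]
tcp_rot: [0.009, 1.0, 0.0, 0.001]
contact_force: [-0.5, 0.4, -0.1]
opening: 0.088
finger_force: 31.3
```

```bash
python3 - <<'E'
from h import *
plan([(.518,.314,.022,89)]); s=telemetry.get_state();print(s['eef_pos'],s['opening'],s['finger_force'])
E
```

```text
leg [-0.15 -0.09  3.83] turn z -0.0 dist mm 38
[0.51654744 0.31494327 0.06027027] 0.0876972956468732 31.28890335559845
```

Call:
arm_command:
  series: [-0.1,-0.1,0.8,0,0,0,1,-0.1,-0.1,1.6,0,0,0,1,-0.1,-0.1,2.4,0,0,0,1,-0.1,-0.1,3.2,0,0,0,1,-0.1,-0.1,3.6,0,0,0,1,-0.1,-0.1,3.7,0,0,0,1,-0.1,-0.1,3.7,0,0,0,1]

```text
time: 35.88
eef_pos: [0.5168, 0.3136, 0.0218]
tcp_rot: [0.009, 1.0, -0.0, -0.0]
contact_force: [0.6, -0.1, 0.3]
opening: 0.085
finger_force: 31.3
```

Call:
arm_command:
  series: [0,0,0.1,0,0,0,1,0,0,0.15,0,0,0,1,0,0,0.15,0,0,0,1]

```text
time: 36.13
eef_pos: [0.5171, 0.3138, 0.0215]
tcp_rot: [0.009, 1.0, -0.0, -0.0]
contact_force: [-2.1, -0.6, 5.1]
opening: 0.092
finger_force: 31.8
```

Contact; release.

Call:
arm_command:
  series: [0,0,-0.1,0,0,0,0.9,0,0,-0.1,0,0,0,0.86,0,0,-0.1,0,0,0,0.8,0,0,-0.1,0,0,0,0.72,0,0,-0.1,0,0,0,0.7,0,0,-1,0,0,0,0.7,0,0,-4,0,0,0,0.7,0,0,-8,0,0,0,0.7,0,0,-12,0,0,0,0.7,0,0,-16,0,0,0,0.7]

```text
time: 36.97
eef_pos: [0.5165, 0.3136, 0.1828]
tcp_rot: [0.009, 1.0, -0.0, -0.0]
contact_force: [0.7, 0.7, -0.6]
opening: 0.299
finger_force: 0.0
```

Call:
arm_command:
  series: [-6,0,-6,0,0,0,0.6,-6,0,-8,0,0,0,0.6,-6,25,-8,0,0,0,0.6,-6,25,-8,0,0,0,0.6,-6,25,-8,0,0,0,0.6,-6,25,-8,0,0,0,0.6,-6,25,-8,0,0,0,0.6,-6,25,-8,0,0,0,0.6,-6,25,-8,0,0,0,0.6,-6,25,-8,0,0,0,0.6]

```text
time: 37.8
eef_pos: [0.5802, 0.5648, 0.2591]
tcp_rot: [0.007, 1.0, -0.001, -0.001]
contact_force: [-0.2, -0.2, 0.7]
opening: 0.399
finger_force: 0.0
```

```bash
python3 - <<'E'
from h import *
c=vision.read_camera('top'); im=c['color']; np.savez('pics/top.npz',K=c['K'],rvec=c['rvec'],tvec=c['tvec'])
hsv=cv2.cvtColor(im,cv2.COLOR_BGR2HSV)
def blob(n,m,box,z,amin=6):
    x0,y0,x1,y1=box; k,l,st,ce=cv2.connectedComponentsWithStats(m[y0:y1,x0:x1].astype(np.uint8))
    for i in range(1,k):
        if st[i,4]>=amin:
            ys,xs=np.where(l==i); d=np.c_[xs,ys]-np.c_[xs,ys].mean(0); v=np.linalg.svd(d,full_matrices=False)[2][0]; t=d@v; ctr=np.array([xs.mean(),ys.mean()])+v*(t.max()+t.min())/2
            e=[w('top',*(np.array([xs.mean(),ys.mean()])+v*q+[x0,y0]),z) for q in(t.min(),t.max())]
            print(n,st[i,4],((e[0]+e[1])/2).round(4)[:2],'len',np.linalg.norm(e[0]-e[1]).round(3),'px',(ctr+[x0,y0]).round(1))
H,S,V=cv2.split(hsv)
blob('needle',(H>18)&(H<35)&(S>150)&(V>80),(110,120,480,260),.022)
blob('marker',(V<75),(340,130,385,200),.024,20)
blob('red',((H<6)|(H>174))&(S>170)&(V>100),(330,130,460,260),.077,8)
blob('black cap',(V<45),(190,150,216,200),.083,8)
blob('green',(H>50)&(H<80)&(S>120),(150,130,240,200),.02,8)
blob('blue cap/pen',(H>95)&(H<125)&(S>120)&(V>60),(110,130,190,260),.03,12)
pic('top','end.png',(110,120,470,260),2)
E
```

```text
needle 108 [0.5158 0.3125] len 0.085 px [176. 175.]
marker 339 [ 0.547  -0.2173] len 0.137 px [364.2 160.1]
red 67 [ 0.5134 -0.3283] len 0.024 px [413.  167.1]
black cap 186 [0.508  0.2371] len 0.044 px [199.4 173.2]
green 32 [0.5521 0.3316] len 0.02 px [169.5 162.5]
green 28 [0.5513 0.2935] len 0.017 px [183.  162.5]
green 93 [0.5177 0.2459] len 0.053 px [199.9 173.9]
green 31 [0.4839 0.3338] len 0.02 px [168.5 186.4]
green 33 [0.4831 0.2945] len 0.02 px [182.5 186.4]
blue cap/pen 102 [0.5094 0.4573] len 0.13 px [123.2 178. ]
blue cap/pen 103 [0.3465 0.3341] len 0.031 px [167.  235.9]
```

Call:
arm_command:
  series: [0,0,0,0,0,0,0.6,0,0,0,0,0,0,0.6,0,0,0,0,0,0,0.6,0,0,0,0,0,0,0.6,0,0,0,0,0,0,0.6]

```text
time: 38.32
eef_pos: [0.5816, 0.5619, 0.2613]
tcp_rot: [0.009, 1.0, 0.0, 0.0]
contact_force: [0.1, -0.8, 0.3]
opening: 0.4
finger_force: 0.0
```

```bash
python3 -c "
from plant import ctrl
print(ctrl.sign_off())"
```

```text
the job is handed in; nothing more can be done
None
```

Both kits are made up as asked and the job was handed in at about 38 s; the last camera measurements showed the instruments within about 5 mm of centre, both bottles standing in their wells, and the blue-capped bottle and blue pen where they were.

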